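Angle the boom section past the post into its bay

ROBOT

A 6-joint arm with a two-finger parallel gripper is mounted at the origin on the work surface. World frame = base frame: x ahead of the robot, y to its left, z up, the work surface at z = 0. Lengths are in m, angles in rad, forces in N, time in s.
With the tool pointing down it reaches from about 0.325 to 0.85 m from the base axis. Payload 4.4 kg.
Tool frame: the origin (TCP) lies midway between the tips of the shut fingers; the grasp point (between the pads) lies 19 mm behind it; z points along the fingers, x is the direction in which the jaws open and shut, and the axes are right-handed (so a half turn about z gives the same grasp; the last joint's range is limited). The gripper opens to 94 mm and grips with 3 to 60 N. Pads are 16 mm wide; open, the fingers measure 119 mm over their backs; the gripper's body (75 mm by 177 mm) begins 78 mm behind the grasp point.
Start: joints at [0.952, 0.207, 1.542, -0, 1.393, -0.15], TCP at [0.26, 0.513, 0.205] pointing down, gripper open.
Joint ranges: [-2.73, 2.73], [-0.86, 2.22], [0.23, 2.46], [-1.11, 4.25], [0.08, 2.63], [-2.82, 2.82]. Speed limits (rad/s): [2.79, 2.79, 3.14, 3.14, 3.14, 3.14].

INTERFACE

Orientations are given as a rotation vector (axis times angle).
In Python, from rig import arm gives the robot as it stands. The module is installed in compiled form; this text tells all that it offers.
- The arm moves only by the tool step_arm, never from a script. Its argument "commands" is a list of rows, each a list of 7 numbers: the turn, a rotation vector about the tool's x, y, z in degrees, then the shift along the tool's x, y, z in m, then the closure, from -1 (fully open) to 1 (shut), so that 0 is half open. In form: [[ax, ay, az, dx, dy, dz, fingers], ...]. A call has 1 to 20 rows; each row is the pose to reach, as a shift and turn from the pose measured when the call began, along the tool's axes at that moment; what a row does not reach only later rows make up. A row lasts 1/10 s, in which the tool goes at most 50 mm and 8.59 degrees, less where a joint would pass 70% of its speed; a pose out of reach is approached as far as the arm can. A call with a gripper value outside its range is refused whole. The fingers move at their own pace and stop on an object; "grip_force" is the grip in N (left out, the last holds). Time passes only in rows, so rows that repeat a pose let the fingers close. It gives the time, the measured TCP pose, the force and the opening at its end, in the units of the state.
- arm.observe(): the state, without advancing time (a new reading comes with each control period).
- arm.read_camera(name): name is "scene" or "top" or "wrist"; returns the picture (400x640x3 uint8, red, green, blue); there is no depth.
- arm.get_calibration(name): a dict with "vfov" (degrees; the focal length in pixels is half the picture's height over the tangent of half this angle, whatever the lens; pixels are square), "cx", "cy" (the principal point, pixels), "rvec" (rotation vector, rad) and "tvec" (3), from world to camera coordinates, as OpenCV has them. Camera axes: x right, y down, z forward; pixel columns grow to the right and rows downward; lengths in m; the calibration is good to about 2 mm. A picture is of the moment at which its call begins: read the wrist's pose just before it. get_calibration takes no time and is no camera call; for the wrist camera it gives the pose at the moment of the call.
- arm.finish_job(): hands the job in, once; it reports no verdict.
The state is a dict: "time_s": time; "joint_positions": joint angles; "joint_vel": joint speeds; "joint_efforts": joint torques, N m; "eef_pos": TCP position; "tcp_rot": TCP orientation; "wrist_force": force on the tool from outside, world axes, zero at the start; "moment": the same for the moment, N m; "finger_gap": opening from 0.0 (shut) to 1.0 (fully open).
Only numpy, scipy, OpenCV 4.12 (cv2) and the standard library are available. Lean on these libraries where they do the work, as an engineer would, in place of code of your own. Each camera call takes 0.05 s, during which the arm holds its last target.

TASK

Put the aluminium antenna boom section away in the green bay at the back of the desk, sliding it across the desk by pushing with the fingertips, never lifting it. Push it round so that its red end goes in first, behind the post, with the blue end still out in front; then push the blue end in until the whole length lies flush along the bay's back fence, between the two end stops. Leave the other things on the desk where they are.

Things in the scene. Friction and masses are not known exactly. Their poses are not given: they have to be found in the camera images.
- boom: Loose straight rectangular aluminium antenna boom section lying flat on the desk: 260 mm long (its y axis, +y to the red-capped end), 30 mm wide (x), 22 mm high (z), 0.15 to 0.3 kg, slides with ordinary friction. Origin under its middle. The last 35 mm of each end is a red or a blue plastic cap of the same section.
- red_end (a point): centre of the boom's red end face, 11 mm above the desk when it lies flat
- blue_end (a point): centre of the boom's blue end face, 11 mm above the desk when it lies flat
- bay: Green bay fixed to the desk, open in front. Origin on the desk, middle of the back fence's inner face; x points away from the robot, y left along the fence. Walls 26 mm high, 12 mm thick. Left end stop: inner face y = +145 mm, reaches to x = -88 mm; right end stop: inner face y = -145 mm, only to x = -40 mm. Dark strip at the fence: 0.6 mm thin marking. Boom put away: centre line at x = -15 mm.
- post: Fixed upright round steel post with a yellow top, 29 mm in diameter, 70 mm high; origin at its foot on the desk, axes as the bay's. It stands in front of the bay near its left end, its axis 89 mm in front of the fence's inner face (75 mm free behind it), so the boom cannot be pushed in broadside.
- mug: Bystander: blue mug, 80 mm across, 90 mm high; origin under its centre
- handmic: Bystander: black hand microphone lying on its back, about 70 x 85 x 33 mm; origin under its centre
- adapter: Bystander: small brass connector adapter standing upright, 24 mm across, 42 mm high; origin under its centre
- dummy_load: Bystander: dark steel round dummy load standing upright, 50 mm across, 65 mm high; origin under its centre
- contact_jar: Bystander: white jar with blue lid, 50 mm across, 55 mm high; origin under its centre
- screwdriver: Bystander: screwdriver, 170 mm long, lying on the desk; origin under its middle

How it is judged:
On the way:
1. the boom's red end is behind the post and past its axis, its blue end still outside the bay (x of red_end in the frame of post above 0.02 m and y of red_end in the frame of post above 0 m and x of red_end in the frame of bay below 0 m and x of blue_end in the frame of bay below -0.045 m), for 0.1 s.
At the end, for the whole second after the job is handed in: The boom lies flat and still in the bay, red end to the left, between the end stops, both its ends within 10 mm of touching the back fence (x of red_end in the frame of bay between -0.025 and 0 m and x of blue_end in the frame of bay between -0.025 and 0 m and y of red_end in the frame of bay between 0.1 and 0.148 m and y of blue_end in the frame of bay above -0.148 m and height (world z) of boom below 0.004 m and angle between boom's own z axis and vertical below 0.1 rad and linear speed of boom below 0.01 m/s).
It fails at once if the boom is lifted or carried off the desk (an end or its middle more than 10 mm up) (height (world z) of any of red_end, blue_end above 0.021 m or height (world z) of boom above 0.01 m).
It fails at once if another loose thing on the desk is moved by more than 15 mm (distance of any of mug, handmic, adapter, dummy_load, contact_jar, screwdriver from where it was at the start of the episode above 0.015 m).
It also fails if it takes over 72 s, if anything falls off the work surface, if the arm or the gripper's body presses on something with over 40 N, if the wrist force passes 120 N, or if a joint passes its speed limit or range.

## Working session

There is one attempt and no reset: what is moved stays moved. The work goes in short steps, Python scripts to look and compute and a tool call to move; the robot and the scene stay as the last step left them, time stands still between calls to the robot, and variables do not carry over. Pictures are saved under pics/ and viewed, and the job is handed in when it is done.

Besides the shell and the picture viewer there is one more tool, called after ">>>" as name(argument=value, ...), one argument or row to a line, values as JSON. step_arm: Moves the arm, as the interface text tells. Its arguments: {"type":"object","properties":{"commands":{"type":"array"},"grip_force":{"type":"number"}},"required":["commands"]}

```bash
mkdir -p pics
cat > h.py <<'E'
import numpy as np, cv2
from rig import arm
def cal(n):
    c=arm.get_calibration(n); f=200/np.tan(np.radians(c["vfov"])/2)
    R=cv2.Rodrigues(np.array(c["rvec"],float))[0]; return f,c["cx"],c["cy"],R,np.array(c["tvec"],float),c
def unproj(n,uv,z,C=None):
    f,cx,cy,R,t,_=C or cal(n); o=-R.T@t
    uv=np.atleast_2d(uv).astype(float); d=np.c_[(uv[:,0]-cx)/f,(uv[:,1]-cy)/f,np.ones(len(uv))]@R
    return o+d*((z-o[2])/d[:,2])[:,None]
def proj(n,P,C=None):
    f,cx,cy,R,t,_=C or cal(n); p=np.atleast_2d(P)@R.T+t
    return np.c_[cx+f*p[:,0]/p[:,2],cy+f*p[:,1]/p[:,2]]
def save(n,name):
    im=arm.read_camera(n); cv2.imwrite(f"pics/{name}.png",im[:,:,::-1]); return im
E
python3 - <<'E'
from h import *
save("top","top0");save("scene","scene0")
for n in("top","scene"):print(cal(n)[5])
s=arm.observe();print(s)
E
```

```text
{'vfov': 55.30216083433592, 'cx': 315.6278728420041, 'cy': 198.2158564642909, 'rvec': array([ 2.20320173, -1.99475454,  0.22911781]), 'tvec': array([-0.00335674,  0.58707199,  0.86699083])}
{'vfov': 53.53444203884616, 'cx': 319.0955552784589, 'cy': 200.767311122669, 'rvec': array([ 1.98926315,  1.32053496, -0.60038914]), 'tvec': array([-0.26516122, -0.3263468 ,  1.27966638])}
{'time_s': 0.1, 'joint_positions': array([ 9.51522292e-01,  2.07323052e-01,  1.54282079e+00, -9.84126710e-06,
        1.39355405e+00, -1.50503148e-01]), 'joint_vel': array([-5.31725100e-04, -2.37526417e-03, -1.55119106e-03,  3.01731707e-04,
       -6.45442082e-04, -9.29166326e-05]), 'joint_efforts': array([ 1.01403577e-03, -3.71862674e+01, -2.82296151e+01,  6.99663511e-02,
        3.11253138e-02, -8.70800818e-05]), 'eef_pos': array([0.25935042, 0.5123417 , 0.20440903]), 'tcp_rot': array([ 2.67591083,  1.64434903, -0.00303847]), 'wrist_force': array([-0.67507917,  0.18176506, -1.15283402]), 'moment': array([-0.00348091,  0.00151834, -0.04619585]), 'finger_gap': 0.9994480801339531}
```

View pics/top0.png

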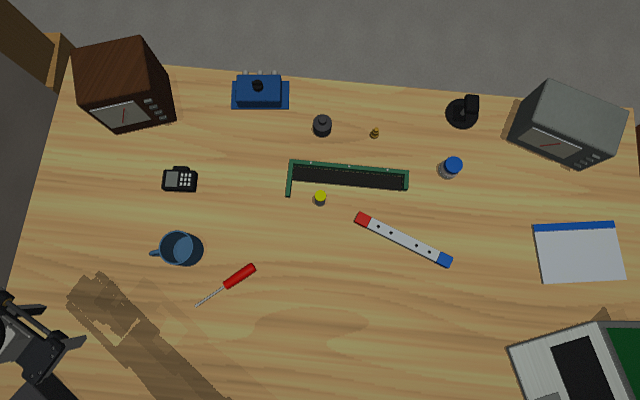

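View pics/scene0.png

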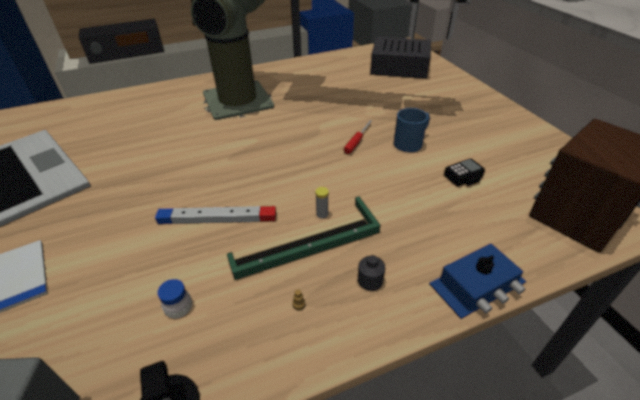

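The top view shows the bay at about (290-408, 160-190), the post at (320,198), and the boom running from red (362,218) to blue (446,261). I'll zoom in to get precise pixels.

Run:
```python
from h import *
im=cv2.imread("pics/top0.png")
c=im[140:280,270:470]; cv2.imwrite("pics/zoom0.png",cv2.resize(c,None,fx=4,fy=4,interpolation=cv2.INTER_CUBIC))
```

```text
(no output)
```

View pics/zoom0.png

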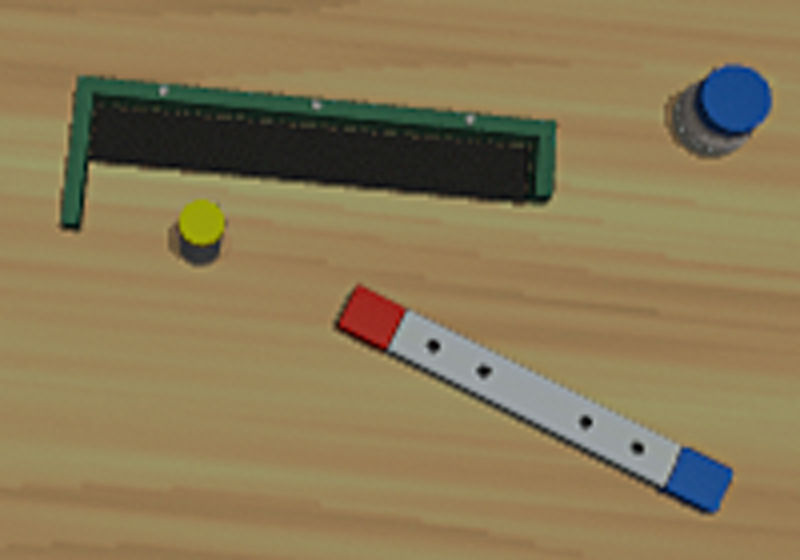

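```bash
cat >> h.py <<'E'
from scipy.optimize import least_squares
def fitpose(n,local,uv,x0,C=None):
    local=np.array(local,float); C=C or cal(n)
    def pts(p):
        c,s=np.cos(p[2]),np.sin(p[2]); return np.c_[p[0]+c*local[:,0]-s*local[:,1],p[1]+s*local[:,0]+c*local[:,1],local[:,2]]
    r=least_squares(lambda p:(proj(n,pts(p),C)-uv).ravel(),x0); return r.x,r.fun.reshape(-1,2)
E
python3 - <<'E'
from h import *
Z=lambda l:np.array(l,float)/4+[270,140]-0.375
C=cal("top")
loc=[(.012,.157,.026),(.012,-.157,.026),(0,.145,.026),(-.04,-.157,.026)]
uv=Z([(80,76),(556,122),(95,93),(551,193)])
p,r=fitpose("top",loc,uv,[.6,0,0],C);print("bay",p,r)
b=p
loc=[(.015,.13,.022),(.015,-.13,.022),(-.015,-.13,.022),(-.015,.13,.022)]
uv=Z([(360,284),(733,469),(714,508),(339,320)])
p,r=fitpose("top",loc,uv,[.5,-.1,1],C);print("boom",p,r)
c,s=np.cos(b[2]),np.sin(b[2]);R=np.array([[c,-s],[s,c]])
print("boom in bay",R.T@(p[:2]-b[:2]),p[2]-b[2])
pt=unproj("top",Z([(202,221)]),.07)[0];print("post",pt,R.T@(pt[:2]-b[:2]))
print("jar",unproj("top",Z([(735,99)]),.055))
print("adapter",unproj("top",[[374,130]],.042),"load",unproj("top",[[322,122]],.06),"mug",unproj("top",[[182,246]],.09),"sd",unproj("top",[[255,266],[195,306]],.01))
E
```

```text
bay [ 0.68145569 -0.02144076  0.00301127] [[-0.79538395 -0.41619633]
 [ 0.42364659 -0.7043494 ]
 [-0.4715567   0.13167809]
 [ 0.83146941  0.87433794]]
boom [ 0.51433069 -0.1725779  -0.37419418] [[-0.67815117 -1.03874497]
 [ 0.56546867 -0.29639637]
 [ 0.64521444  0.89064882]
 [-0.56249156  0.32693858]]
boom in bay [-0.16757935 -0.15063319] -0.3772054480866656
post [0.59290514 0.04466548 0.07      ] [-0.08835109  0.06637259]
jar [[ 0.7088655  -0.28276827  0.055     ]]
adapter [[ 0.78697281 -0.07863091  0.042     ]] load [[0.78756669 0.05838405 0.06      ]] mug [[0.43578044 0.3500489  0.09      ]] sd [[0.40980581 0.18890106 0.01      ]
 [0.30031944 0.3212153  0.01      ]]
```

```bash
cat >> h.py <<'E'
from scipy.spatial.transform import Rotation as Ro
BAY=np.array([.6815,-.0214,.003])
def b2w(xy,):
    c,s=np.cos(BAY[2]),np.sin(BAY[2]); return np.array([c*xy[0]-s*xy[1],s*xy[0]+c*xy[1]])+BAY[:2]
def w2b(xy):
    c,s=np.cos(BAY[2]),np.sin(BAY[2]); d=np.array(xy)[:2]-BAY[:2]; return np.array([c*d[0]+s*d[1],-s*d[0]+c*d[1]])
def rel(pos,yaw=None):
    "relative row for world pos, jaw-axis yaw deg (mod 180), tool straight down"
    s=arm.observe(); R0=Ro.from_rotvec(s["tcp_rot"]); M=R0.as_matrix()
    y0=np.degrees(np.arctan2(M[1,0],M[0,0]))
    if yaw is None: yaw=y0
    y=y0+((yaw-y0+90)%180-90); c,sn=np.cos(np.radians(y)),np.sin(np.radians(y))
    T=np.array([[c,sn,0],[sn,-c,0],[0,0,-1]])
    rv=np.degrees((R0.inv()*Ro.from_matrix(T)).as_rotvec())
    d=M.T@(np.array(pos)-s["eef_pos"])
    print("row",np.round(rv,2),np.round(d,4),"yaw0 %.1f->%.1f"%(y0,y),"j1,j6",np.round(s["joint_positions"][[0,5]],2))
E
python3 - <<'E'
from h import *
p=np.array([.5143,-.1726]);a=-.374
n=np.array([np.cos(a),np.sin(a)])
q=p-n*.060; print(q,np.degrees(a)+90)
rel([*q,.12],np.degrees(a)+90); rel([*q,.008],np.degrees(a)+90)
print("cam",-cal("top")[3].T@cal("top")[4])
E
```

```text
[ 0.45844759 -0.15067949] 68.57137846210722
row [-0.02  0.12 -5.43] [-0.5014  0.4772  0.0853] yaw0 63.1->68.6 j1,j6 [ 0.95 -0.15]
row [-0.02  0.12 -5.43] [-0.5011  0.4772  0.1973] yaw0 63.1->68.6 j1,j6 [ 0.95 -0.15]
cam [0.37938645 0.0398346  0.97509846]
```

>>> step_arm(
  commands=[
    [0,0,-5.4,-0.1,0.095,0.01,-1],
    [0,0,-5.4,-0.2,0.19,0.02,-1],
    [0,0,-5.4,-0.3,0.285,0.04,-1],
    [0,0,-5.4,-0.4,0.38,0.06,-1],
    [0,0,-5.4,-0.5014,0.4772,0.085,-1],
    [0,0,-5.4,-0.5014,0.4772,0.085,-1],
    [0,0,-5.4,-0.5014,0.4772,0.085,-1],
    [0,0,-5.4,-0.5014,0.4772,0.085,-1],
    [0,0,-5.4,-0.5014,0.4772,0.085,-1],
    [0,0,-5.4,-0.5014,0.4772,0.085,-1],
    [0,0,-5.4,-0.5014,0.4772,0.085,-1],
    [0,0,-5.4,-0.5014,0.4772,0.085,-1],
    [0,0,-5.4,-0.5014,0.4772,0.085,-1],
    [0,0,-5.4,-0.5014,0.4772,0.085,-1],
    [0,0,-5.4,-0.5014,0.4772,0.085,-1],
    [0,0,-5.4,-0.5014,0.4772,0.085,-1],
    [0,0,-5.4,-0.5014,0.4772,0.085,-1],
    [0,0,-5.4,-0.5014,0.4772,0.085,-1],
  ],
)

```text
time_s: 1.9
eef_pos: [0.458, -0.1491, 0.1203]
tcp_rot: [2.594, 1.771, -0.003]
wrist_force: [0.7, -0.3, 0.3]
finger_gap: 0.999
```

Run:
```python
from h import *
s=arm.observe();print(s["time_s"],s["eef_pos"],s["wrist_force"])
rel([.4584,-.1507,.008],68.57)
save("wrist","w1")
C=cal("wrist");print(-C[3].T@C[4])
```

```text
1.9 [ 0.45803046 -0.14908265  0.12027414] [ 0.66313456 -0.28063355  0.31588425]
row [-0.05  0.1   0.08] [-0.0012  0.001   0.1123] yaw0 68.7->68.6 j1,j6 [-0.49 -1.69]
[ 0.38352327 -0.11934068  0.30013635]
```

View pics/w1.png

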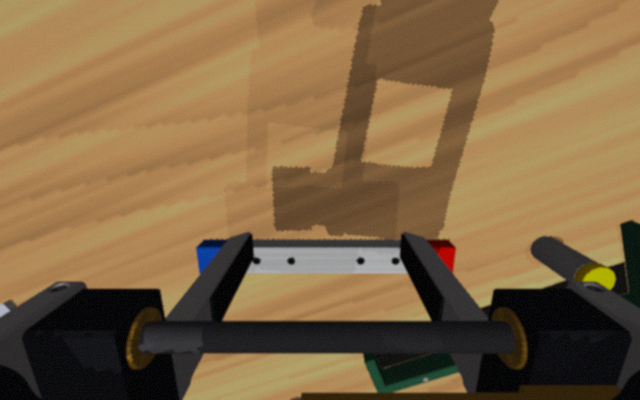

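The wrist view shows the boom parallel to the jaws, with the blue end at (197,260) and the red end at (455,260). I'll use those ends to check the boom pose.

Run:
```python
from h import *
im=cv2.imread("pics/w1.png");cv2.imwrite("pics/w1z.png",cv2.resize(im[220:300,180:480],None,fx=2.6,fy=2.6,interpolation=cv2.INTER_CUBIC))
C=cal("wrist")
p=[.5143,-.1726];a=-.374
R=np.array([[np.cos(a),-np.sin(a)],[np.sin(a),np.cos(a)]])
L=np.array([(.015,.13),(.015,-.13),(-.015,-.13),(-.015,.13)])
print(proj("wrist",np.c_[L@R.T+p,np.full(4,.022)],C))
```

```text
[[452.01398484 272.23446347]
 [196.98183809 271.67383518]
 [193.46399593 244.59266449]
 [455.5519108  245.16429011]]
```

View pics/w1z.png

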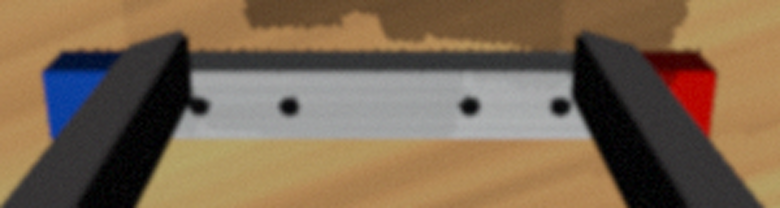

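>>> step_arm(
  commands=[
    [0,0,0,0,0,0.05,-1],
    [0,0,0,0,0,0.09,-1],
    [0,0,0,0,0,0.111,-1],
    [0,0,0,0,0.005,0.112,-1],
    [0,0,0,0,0.015,0.112,-1],
    [0,0,0,0,0.025,0.112,-1],
    [0,0,0,0,0.031,0.112,-1],
    [0,0,0,0,0.035,0.112,-1],
    [0,0,0,0,0.039,0.112,-1],
    [0,0,0,0,0.043,0.112,-1],
    [0,0,0,0,0.047,0.112,-1],
    [0,0,0,0,0.051,0.112,-1],
    [0,0,0,0,0.055,0.112,-1],
    [0,0,0,0,0.059,0.112,-1],
    [0,0,0,0,0.063,0.112,-1],
    [0,0,0,0,0.067,0.112,-1],
    [0,0,0,0,0.07,0.112,-1],
    [0,0,0,0,0.073,0.112,-1],
    [0,0,0,0,0.075,0.112,-1],
    [0,0,0,0,0.075,0.112,-1],
  ],
)

```text
time_s: 3.95
eef_pos: [0.5286, -0.1769, 0.0085]
tcp_rot: [2.593, 1.771, -0.002]
wrist_force: [-0.8, -0.1, -0.0]
finger_gap: 0.999
```

Run:
```python
from h import *
save("wrist","w2")
im=save("top","top2")
c=im[140:290,270:470,::-1]; cv2.imwrite("pics/zoom2.png",cv2.resize(c,None,fx=4,fy=4,interpolation=cv2.INTER_CUBIC))
```

```text
(no output)
```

View pics/zoom2.png

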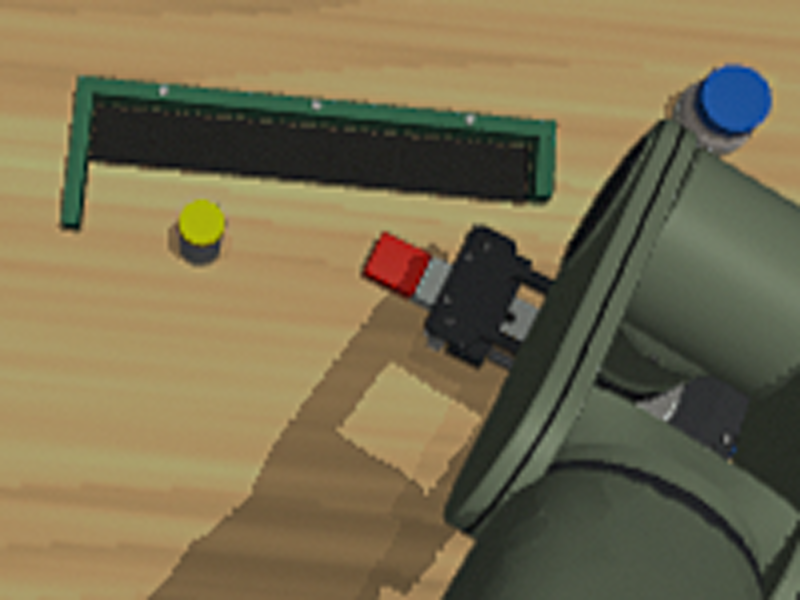

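View pics/w2.png

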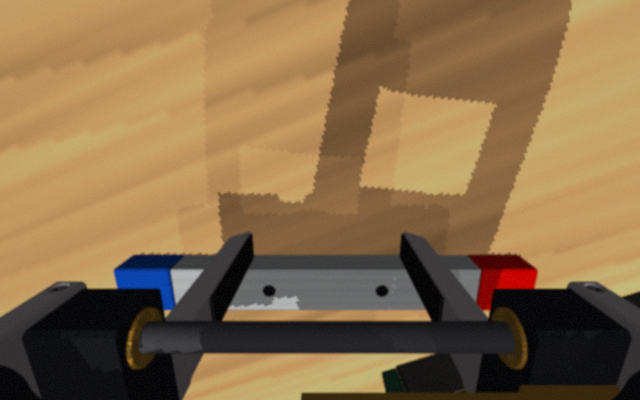

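The wrist view shows the boom flat against the fingers, with the blue end at x≈116 and the red end at x≈536. The top view shows the red end at (395,262) in the zoom.

Run:
```python
from h import *
C=cal("wrist");s=arm.observe()
P=unproj("wrist",[[116,270],[536,270]],.022,C);print(P,P[1]-P[0],np.linalg.norm(P[1]-P[0]))
d=(P[1]-P[0])[:2];d/=np.linalg.norm(d);th=np.degrees(np.arctan2(d[1],d[0]))
n=np.array([d[1],-d[0]]);ctr=P.mean(0)[:2]+.015*n
print("th",th,"ctr",ctr,w2b(ctr)); r=ctr+.13*d;b=ctr-.13*d
rb,bb=w2b(r),w2b(b);print("red",rb,"blue",bb, "axis x at post y", rb[0]+(.0664-rb[1])*d[0]/d[1])
print("blueW",b, s["eef_pos"], (ctr-s["eef_pos"][:2])@n)
```

```text
[[ 0.49298748 -0.29994995  0.022     ]
 [ 0.58575384 -0.06185356  0.022     ]] [0.09276636 0.2380964  0.        ] 0.25552982270764757
th 68.71327576040879 ctr [ 0.55334729 -0.18634728] [-0.12864698 -0.16456208]
red [-0.0810892  -0.04357341] blue [-0.17620475 -0.28555075] axis x at post y -0.03824171132438772
blueW [ 0.50615269 -0.30747808] [ 0.52846016 -0.17688597  0.00861276] 0.026624010973994867
```

Run:
```python
from h import *
d=np.array([np.cos(np.radians(68.7)),np.sin(np.radians(68.7))]);b=np.array([.5062,-.3075]);q=b-.04*d
rel([*q,.09],-21.2);rel([*q,.008],-21.2)
```

```text
row [1.200e-01 5.000e-02 8.986e+01] [-0.1699  0.0269 -0.0811] yaw0 68.7->-21.2 j1,j6 [-0.48 -1.67]
row [1.200e-01 5.000e-02 8.986e+01] [-0.1698  0.0268  0.0009] yaw0 68.7->-21.2 j1,j6 [-0.48 -1.67]
```

>>> step_arm(
  commands=[
    [0,0,0,0,-0.015,0,-1],
    [0,0,0,0,-0.02,-0.03,-1],
    [0,0,8,0,-0.02,-0.075,1],
    [0,0,16,-0.02,-0.01,-0.08,1],
    [0,0,24,-0.05,0,-0.08,1],
    [0,0,32,-0.08,0.01,-0.08,1],
    [0,0,40,-0.11,0.02,-0.08,1],
    [0,0,48,-0.14,0.027,-0.08,1],
    [0,0,56,-0.17,0.027,-0.08,1],
    [0,0,64,-0.17,0.027,-0.08,1],
    [0,0,72,-0.17,0.027,-0.08,1],
    [0,0,80,-0.17,0.027,-0.08,1],
    [0,0,88,-0.17,0.027,-0.08,1],
    [0,0,90,-0.17,0.027,-0.08,1],
    [0,0,90,-0.17,0.027,-0.06,1],
    [0,0,90,-0.17,0.027,-0.03,1],
    [0,0,90,-0.17,0.027,0,1],
    [0,0,90,-0.17,0.027,0,1],
  ],
)

```text
time_s: 5.85
eef_pos: [0.4885, -0.3421, 0.0046]
tcp_rot: [-3.084, 0.581, 0.012]
wrist_force: [0.1, -0.1, -0.2]
finger_gap: 0.002
```

Run:
```python
from h import *
save("wrist","w3")
im=save("top","top3")
c=im[140:290,270:470,::-1]; cv2.imwrite("pics/zoom3.png",cv2.resize(c,None,fx=4,fy=4,interpolation=cv2.INTER_CUBIC))
```

```text
(no output)
```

View pics/zoom3.png

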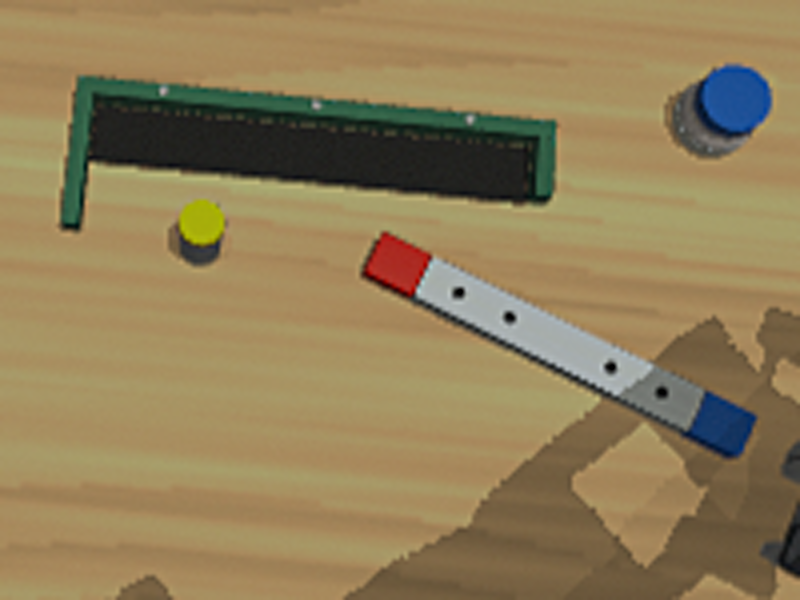

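View pics/w3.png

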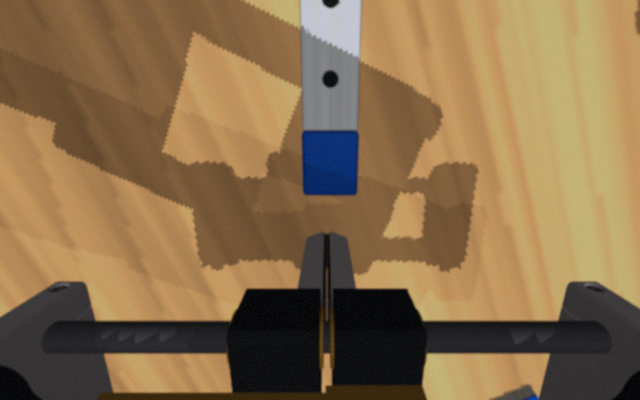

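The wrist view shows the blue end face at (303-357,194), nearly centred ahead of the shut fingers at x≈326. The top view shows the boom clear of the post.

Run:
```python
from h import *
Z=lambda l:np.array(l,float)/4+[270,140]-0.375
C=cal("wrist");s=arm.observe();M=Ro.from_rotvec(s["tcp_rot"]).as_matrix()
P=unproj("wrist",[[303,193],[357,193],[301,5],[361,5]],.022,C);m=(P[2]+P[3])/2-(P[0]+P[1])/2
print(np.degrees(np.arctan2(m[1],m[0])),P[:2]);f=(P[0]+P[1])/2;print("face in tool",M.T@(f-s["eef_pos"]))
print("tool y yaw",np.degrees(np.arctan2(M[1,1],M[0,1])), M[:,2])
loc=[(.015,.13,.022),(.015,-.13,.022),(-.015,-.13,.022),(-.015,.13,.022)]
uv=Z([(384,232),(756,415),(738,455),(364,270)])
p,r=fitpose("top",loc,uv,[.55,-.18,-.37]);print("boom",p,np.degrees(p[2])+90,w2b(p[:2]),r.round(1).tolist())
d=np.array([-np.sin(p[2]),np.cos(p[2])]);print("red",w2b(p[:2]+.13*d),"blue",w2b(p[:2]-.13*d))
```

```text
68.58242519114616 [[ 0.4943761  -0.30475447  0.022     ]
 [ 0.52278632 -0.31583046  0.022     ]]
face in tool [ 0.00323646 -0.03835842 -0.0131818 ]
tool y yaw -111.3365674011822 [-6.63882956e-04 -1.40425119e-03 -9.99998794e-01]
boom [ 0.54881421 -0.18610777 -0.37303375] 68.62674065131634 [-0.13317931 -0.16430897] [[-0.5, -0.6], [0.5, -0.2], [0.4, 0.6], [-0.5, 0.1]]
red [-0.08543886 -0.04339227] blue [-0.18091976 -0.28522567]
```

>>> step_arm(
  commands=[
    [0,0,0,0.003,-0.008,-0.003,1],
    [0,0,0,0.003,-0.017,-0.003,1],
    [0,0,0,0.003,-0.024,-0.003,1],
    [0,0,0,0.003,-0.028,-0.003,1],
    [0,0,0,0.003,-0.032,-0.003,1],
    [0,0,0,0.003,-0.038,-0.003,1],
    [0,0,0,0.003,-0.044,-0.003,1],
    [0,0,0,0.003,-0.05,-0.003,1],
    [0,0,0,0.003,-0.056,-0.003,1],
    [0,0,0,0.003,-0.062,-0.003,1],
    [0,0,0,0.003,-0.068,-0.003,1],
    [0,0,0,0.003,-0.074,-0.003,1],
    [0,0,0,0.003,-0.08,-0.003,1],
    [0,0,0,0.003,-0.086,-0.003,1],
    [0,0,0,0.003,-0.092,-0.003,1],
    [0,0,0,0.003,-0.098,-0.003,1],
    [0,0,0,0.003,-0.104,-0.003,1],
    [0,0,0,0.003,-0.108,-0.003,1],
    [0,0,0,0.003,-0.11,-0.003,1],
    [0,0,0,0.003,-0.11,-0.003,1],
  ],
)

```text
time_s: 7.95
eef_pos: [0.5344, -0.2427, 0.0115]
tcp_rot: [3.087, -0.581, -0.001]
wrist_force: [-0.6, 0.3, 0.3]
finger_gap: 0.005
```

Run:
```python
from h import *
save("wrist","w4")
im=save("top","top4")
c=im[140:290,270:470,::-1]; cv2.imwrite("pics/zoom4.png",cv2.resize(c,None,fx=4,fy=4,interpolation=cv2.INTER_CUBIC))
```

```text
(no output)
```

View pics/zoom4.png

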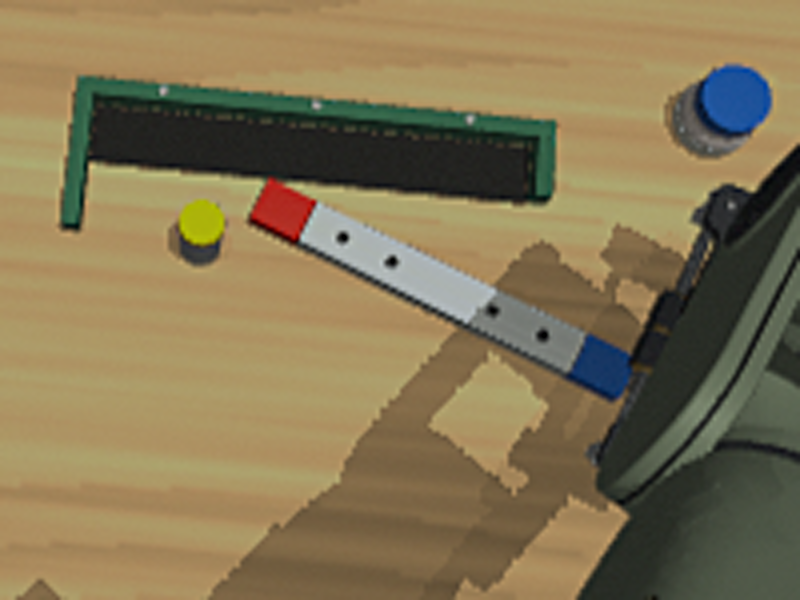

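View pics/w4.png

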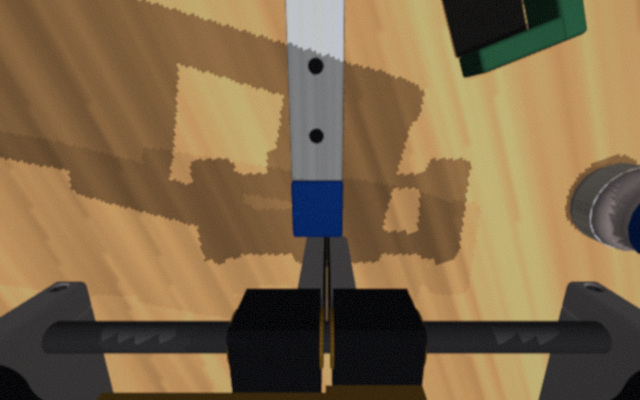

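Run:
```python
from h import *
Z=lambda l:np.array(l,float)/4+[270,140]-0.375
C=cal("wrist");s=arm.observe();M=Ro.from_rotvec(s["tcp_rot"]).as_matrix()
P=unproj("wrist",[[293,236],[342,236],[286,5],[345,5]],.022,C);m=(P[2]+P[3])/2-(P[0]+P[1])/2
print(np.degrees(np.arctan2(m[1],m[0])),P[:2]);f=(P[0]+P[1])/2;print("face in tool",M.T@(f-s["eef_pos"]))
print("tool y yaw",np.degrees(np.arctan2(M[1,1],M[0,1])), M[:,2])
loc=[(.015,.13,.022),(-.015,-.13,.022),(-.015,.13,.022)]
uv=Z([(268,178),(614,399),(250,216)])
p,r=fitpose("top",loc,uv,[.55,-.18,-.37]);print("boom",p,np.degrees(p[2])+90,w2b(p[:2]),r.round(1).tolist())
d=np.array([-np.sin(p[2]),np.cos(p[2])]);R=w2b(p[:2]+.13*d);print("red",R,"blue",w2b(p[:2]-.13*d),p[:2]-.13*d,"axis@post",R[0]+(.0664-R[1])*d[0]/d[1])
print("tcp proj",proj("wrist",[s["eef_pos"]],C))
```

```text
68.66791269750193 [[ 0.52076408 -0.22559038  0.022     ]
 [ 0.54804262 -0.23621253  0.022     ]]
face in tool [-0.00405436 -0.01116464 -0.01076604]
tool y yaw -111.35002284873707 [-1.31726664e-03 -4.19164143e-05 -9.99999132e-01]
boom [ 0.57669635 -0.10965924 -0.37548237] 68.48644498092344 [-0.10506795 -0.08794444] [[-0.2, -0.6], [1.0, 0.5], [-0.9, -0.0]]
red [-0.05703157  0.03285501] blue [-0.15310434 -0.20874388] [ 0.52902258 -0.23060225] axis@post -0.04380867456522252
tcp proj [[324.43278966 245.61247907]]
```

>>> step_arm(
  commands=[
    [0,0,0,0,0.005,0.001,1],
    [0,0,0,-0.004,0.005,0.002,1],
    [0,0,0,-0.004,0.001,0.003,1],
    [0,0,0,-0.004,-0.003,0.003,1],
    [0,0,0,-0.004,-0.009,0.003,1],
    [0,0,0,-0.004,-0.015,0.003,1],
    [0,0,0,-0.004,-0.021,0.003,1],
    [0,0,0,-0.004,-0.027,0.003,1],
    [0,0,0,-0.004,-0.033,0.003,1],
    [0,0,0,-0.004,-0.039,0.003,1],
    [0,0,0,-0.004,-0.045,0.003,1],
    [0,0,0,-0.004,-0.051,0.003,1],
    [0,0,0,-0.004,-0.057,0.003,1],
    [0,0,0,-0.004,-0.063,0.003,1],
    [0,0,0,-0.004,-0.069,0.003,1],
    [0,0,0,-0.004,-0.074,0.003,1],
    [0,0,0,-0.004,-0.078,0.003,1],
    [0,0,0,-0.004,-0.08,0.003,1],
    [0,0,0,-0.004,-0.08,0.003,1],
  ],
)

```text
time_s: 9.95
eef_pos: [0.5597, -0.1664, 0.0083]
tcp_rot: [-3.087, 0.582, 0.002]
wrist_force: [-0.1, 0.1, -0.1]
finger_gap: 0.003
```

Run:
```python
from h import *
save("wrist","w5")
im=save("top","top5")
c=im[140:290,270:470,::-1]; cv2.imwrite("pics/zoom5.png",cv2.resize(c,None,fx=4,fy=4,interpolation=cv2.INTER_CUBIC))
```

```text
(no output)
```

View pics/zoom5.png

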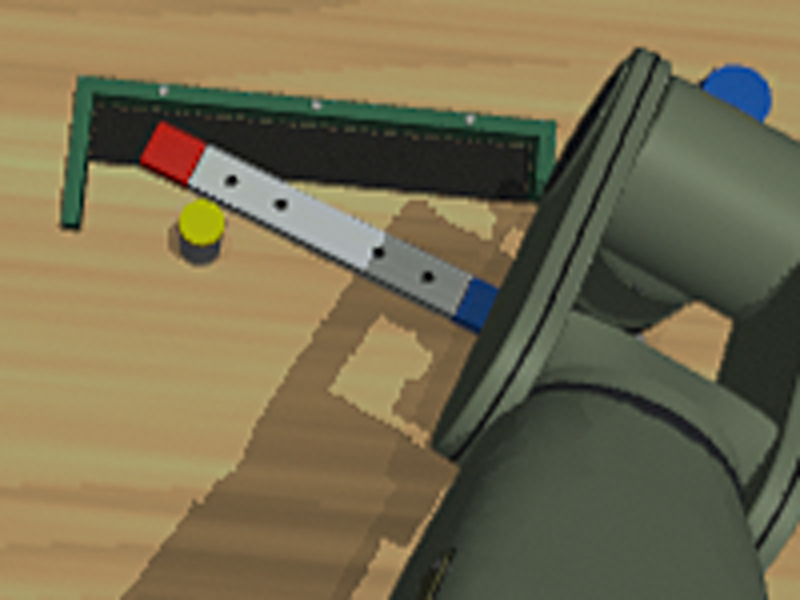

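View pics/w5.png

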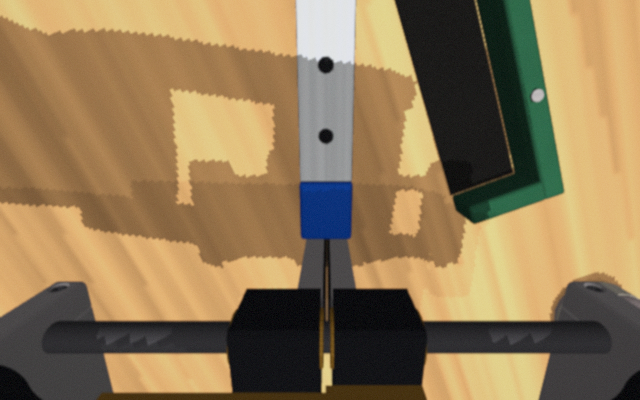

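Run:
```python
from h import *
Z=lambda l:np.array(l,float)/4+[270,140]-0.375
C=cal("wrist");s=arm.observe();M=Ro.from_rotvec(s["tcp_rot"]).as_matrix()
P=unproj("wrist",[[301,238],[352,238],[297,5],[356,5]],.022,C);m=(P[2]+P[3])/2-(P[0]+P[1])/2
th=np.arctan2(m[1],m[0]);f=(P[0]+P[1])/2;print(np.degrees(th),"face in tool",M.T@(f-s["eef_pos"]),"blue",w2b(f))
print("red",w2b(f[:2]+.26*np.array([np.cos(th),np.sin(th)])))
P=unproj("top",Z([(160,120),(142,157)]),.022);print("red end from top",w2b(P.mean(0)),P)
```

```text
68.67425668330819 face in tool [ 0.00132254 -0.01115654 -0.01378589] blue [-0.11702599 -0.13496364]
red [-0.02174567  0.10694887]
red end from top [-0.02546852  0.10459814] [[0.66872416 0.07859785 0.022     ]
 [0.64271144 0.08764468 0.022     ]]
```

>>> step_arm(
  commands=[
    [0,0,0,0.001,-0.006,0,1],
    [0,0,0,0.001,-0.012,0,1],
    [0,0,0,0.001,-0.016,0,1],
    [0,0,0,0.001,-0.016,0,1],
    [0,0,0,0.001,0.01,0,1],
    [0,0,0,0.001,0.02,-0.03,1],
    [0,0,0,0.001,0.02,-0.08,-1],
    [0,0,0,0.001,0.02,-0.08,-1],
  ],
)

```text
time_s: 10.85
eef_pos: [0.5587, -0.1885, 0.0957]
tcp_rot: [3.084, -0.583, 0.02]
wrist_force: [1.7, -0.3, 1.2]
finger_gap: 0.138
```

Run:
```python
from h import *
save("wrist","w6")
im=save("top","top6")
c=im[140:290,270:470,::-1]; cv2.imwrite("pics/zoom6.png",cv2.resize(c,None,fx=4,fy=4,interpolation=cv2.INTER_CUBIC))
```

```text
(no output)
```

View pics/zoom6.png

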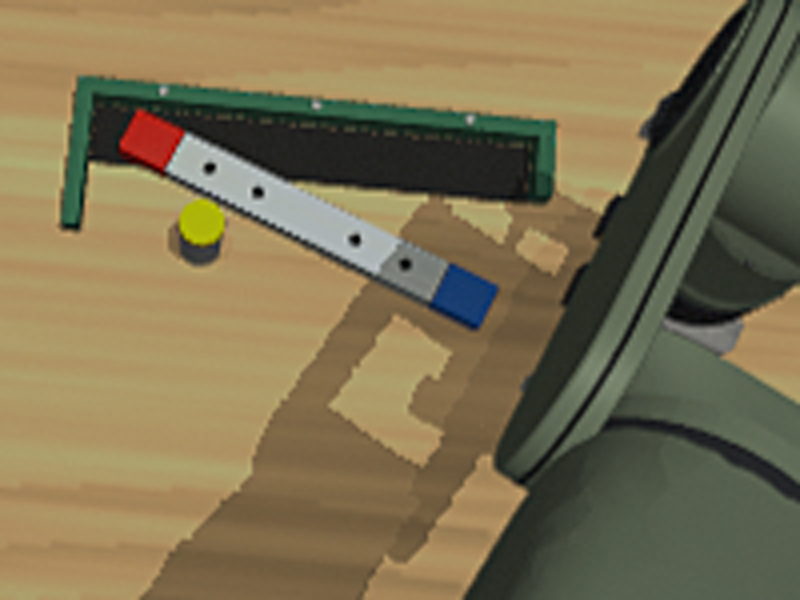

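View pics/w6.png

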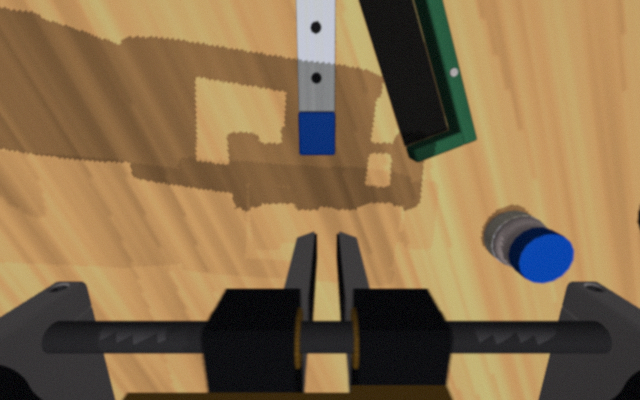

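```bash
cat >> h.py <<'E'
LB=[(.015,.13,.022),(.015,-.13,.022),(-.015,-.13,.022),(-.015,.13,.022)]
def boomtop(uvz):
    uv=np.array(uvz,float)/4+[270,140]-0.375
    p,r=fitpose("top",LB,uv,[.6,-.05,-.3]); d=np.array([-np.sin(p[2]),np.cos(p[2])])
    red,blue=p[:2]+.13*d,p[:2]-.13*d
    print("boom",p.round(4),"yaw",np.degrees(p[2])+90,"res",np.abs(r).max(),"red",w2b(red).round(4),"blue",w2b(blue).round(4)); return p,d,red,blue
E
python3 - <<'E'
from h import *
p,d,red,blue=boomtop([(135,109),(498,290),(478,328),(120,147)])
n=np.array([d[1],-d[0]]);th=np.degrees(p[2])+90
q0=p[:2]-.055*d-.045*n
print(q0,np.linalg.norm(q0)); rel([*q0,.09],th);rel([*q0,.008],th)
pd=b2w([-.089,.0664])-p[:2];print("post local",pd@n,pd@d)
E
```

```text
boom [ 0.6133 -0.0209 -0.3798] yaw 68.23960731585282 res 1.1073612946614162 red [-0.0196  0.1213] blue [-0.1167 -0.1199]
[ 0.55115111 -0.05531606] 0.5539200379214516
row [  0.15  -0.12 -89.6 ] [-0.051  -0.1206 -0.    ] yaw0 -21.4->68.2 j1,j6 [-0.47 -0.1 ]
row [  0.15  -0.12 -89.6 ] [-0.0513 -0.1206  0.082 ] yaw0 -21.4->68.2 j1,j6 [-0.47 -0.1 ]
post local -0.04387283272504193 0.053174923481311955
```

>>> step_arm(
  commands=[
    [0,0,-8,-0.006,-0.014,0,-1],
    [0,0,-16,-0.012,-0.028,0,-1],
    [0,0,-24,-0.018,-0.042,0,-1],
    [0,0,-32,-0.024,-0.056,0,-1],
    [0,0,-40,-0.03,-0.07,0,-1],
    [0,0,-48,-0.036,-0.084,0,-1],
    [0,0,-56,-0.042,-0.098,0,-1],
    [0,0,-64,-0.046,-0.11,0,-1],
    [0,0,-72,-0.051,-0.12,0,-1],
    [0,0,-80,-0.051,-0.1206,0,-1],
    [0,0,-88,-0.051,-0.1206,0,-1],
    [0,0,-89.6,-0.051,-0.1206,0,-1],
    [0,0,-89.6,-0.051,-0.1206,0.02,-1],
    [0,0,-89.6,-0.051,-0.1206,0.06,-1],
    [0,0,-89.6,-0.051,-0.1206,0.082,-1],
    [0,0,-89.6,-0.051,-0.1206,0.082,-1],
  ],
)

```text
time_s: 12.55
eef_pos: [0.5465, -0.0541, 0.0032]
tcp_rot: [-2.598, -1.757, 0.009]
wrist_force: [-0.3, -0.1, 0.3]
finger_gap: 0.999
```

Run:
```python
from h import *
im=save("wrist","w7")
s=arm.observe();print(s["eef_pos"],s["wrist_force"])
C=cal("wrist");print(proj("wrist",[[*(np.array([.6133,-.0209])+np.array(v)),.022] for v in [(0,0)]],C))
```

```text
[ 0.54867696 -0.05467943  0.00543962] [-0.45866072  0.35021873  1.00371506]
[[413.33467589 323.41225005]]
```

View pics/w7.png

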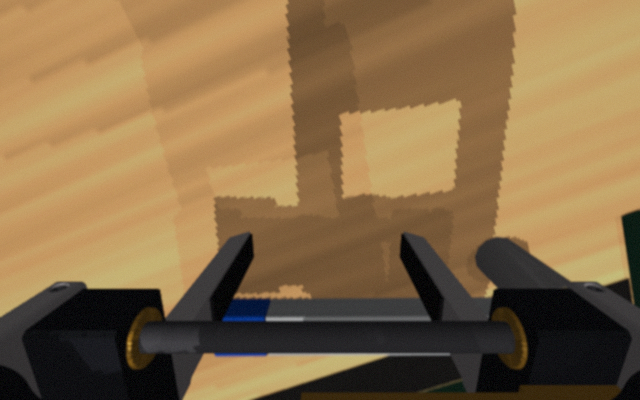

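The wrist view shows the boom parallel ahead of the open fingers. The post at (500,255) is clear to the right.

```bash
cat >> h.py <<'E'
def arc(cor,pc,yawc,phis,z=.007):
    "rows: tool at pc with jaw yaw yawc, rotated about cor by phi deg"
    s=arm.observe(); R0=Ro.from_rotvec(s["tcp_rot"]); M=R0.as_matrix(); y0=np.degrees(np.arctan2(M[1,0],M[0,0]))
    out=[]
    for ph in phis:
        a=np.radians(ph); Rm=np.array([[np.cos(a),-np.sin(a)],[np.sin(a),np.cos(a)]])
        w=np.array([*(cor+Rm@(np.array(pc)-cor)),z]); d=M.T@(w-s["eef_pos"])
        dy=((yawc+ph-y0+90)%180)-90
        out.append([0,0,round(-dy,1),*[round(float(v),4) for v in d],-1])
    print(out)
E
python3 - <<'E'
from h import *
th=68.3;d=np.array([np.cos(np.radians(th)),np.sin(np.radians(th))]);n=np.array([d[1],-d[0]])
red=b2w([-.0196,.119]); p=red-.13*d
pc=p-.055*d-.028*n
arc(red,pc,th,[0,1,2,3,4,5,6,7,8,9,10,11,11.5,11.5])
E
```

```text
[[0, 0, np.float64(-0.1), -0.0018, 0.0206, -0.0016, -1], [0, 0, np.float64(-1.1), -0.0022, 0.0238, -0.0016, -1], [0, 0, np.float64(-2.1), -0.0026, 0.0271, -0.0016, -1], [0, 0, np.float64(-3.1), -0.003, 0.0303, -0.0017, -1], [0, 0, np.float64(-4.1), -0.0033, 0.0336, -0.0017, -1], [0, 0, np.float64(-5.1), -0.0035, 0.0368, -0.0017, -1], [0, 0, np.float64(-6.1), -0.0036, 0.0401, -0.0017, -1], [0, 0, np.float64(-7.1), -0.0038, 0.0433, -0.0017, -1], [0, 0, np.float64(-8.1), -0.0038, 0.0466, -0.0017, -1], [0, 0, np.float64(-9.1), -0.0038, 0.0499, -0.0017, -1], [0, 0, np.float64(-10.1), -0.0038, 0.0531, -0.0017, -1], [0, 0, np.float64(-11.1), -0.0036, 0.0564, -0.0017, -1], [0, 0, np.float64(-11.6), -0.0036, 0.058, -0.0017, -1], [0, 0, np.float64(-11.6), -0.0036, 0.058, -0.0017, -1]]
```

>>> step_arm(
  commands=[
    [0,0,0,0,0.007,-0.002,-1],
    [0,0,0,-0.001,0.014,-0.002,-1],
    [0,0,-0.1,-0.0018,0.0206,-0.002,-1],
    [0,0,-1.1,-0.0022,0.0238,-0.002,-1],
    [0,0,-2.1,-0.0026,0.0271,-0.002,-1],
    [0,0,-3.1,-0.003,0.0303,-0.002,-1],
    [0,0,-4.1,-0.0033,0.0336,-0.002,-1],
    [0,0,-5.1,-0.0035,0.0368,-0.002,-1],
    [0,0,-6.1,-0.0036,0.0401,-0.002,-1],
    [0,0,-7.1,-0.0038,0.0433,-0.002,-1],
    [0,0,-8.1,-0.0038,0.0466,-0.002,-1],
    [0,0,-9.1,-0.0038,0.0499,-0.002,-1],
    [0,0,-10.1,-0.0038,0.0531,-0.002,-1],
    [0,0,-11.1,-0.0036,0.0564,-0.002,-1],
    [0,0,-11.6,-0.0036,0.058,-0.002,-1],
    [0,0,-11.6,-0.0036,0.058,-0.002,-1],
    [0,0,-11.6,-0.0036,0.045,-0.002,-1],
    [0,0,-11.6,-0.0036,0.025,-0.002,-1],
    [0,0,-11.6,-0.0036,0.01,-0.04,-1],
    [0,0,-11.6,-0.08,-0.01,-0.08,1],
  ],
)

```text
time_s: 14.6
eef_pos: [0.5315, -0.0947, 0.0695]
tcp_rot: [-2.404, -2.02, -0.0]
wrist_force: [1.1, -1.5, 0.7]
finger_gap: 0.945
```

Run:
```python
from h import *
im=save("top","top8")
c=im[140:290,270:470,::-1]; cv2.imwrite("pics/zoom8.png",cv2.resize(c,None,fx=4,fy=4,interpolation=cv2.INTER_CUBIC))
```

```text
(no output)
```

View pics/zoom8.png

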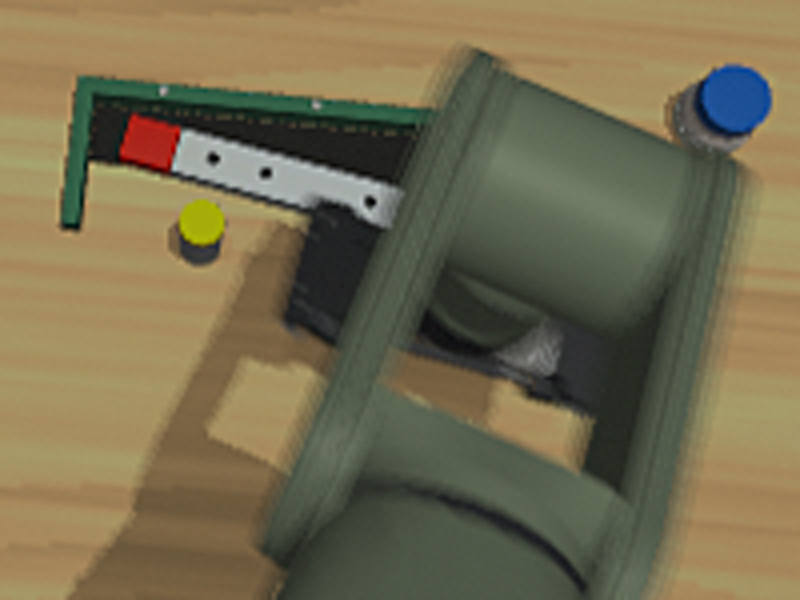

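Run:
```python
from h import *
q=b2w([-.069-.055*.174,-.137-.055*.985]);print(q)
rel([*q,.09],-10)
```

```text
[ 0.60350388 -0.21280985]
row [ 0.33  0.17 89.85] [-0.096   0.0919 -0.0164] yaw0 79.9->-10.0 j1,j6 [-0.35 -1.74]
```

>>> step_arm(
  commands=[
    [0,0,8,-0.05,0,-0.0164,1],
    [0,0,16,-0.09,0.02,-0.0164,1],
    [0,0,24,-0.096,0.06,-0.0164,1],
    [0,0,32,-0.096,0.092,-0.0164,1],
    [0,0,40,-0.096,0.092,-0.0164,1],
    [0,0,48,-0.096,0.092,-0.0164,1],
    [0,0,56,-0.096,0.092,-0.0164,1],
    [0,0,64,-0.096,0.092,-0.0164,1],
    [0,0,72,-0.096,0.092,-0.0164,1],
    [0,0,80,-0.096,0.092,-0.0164,1],
    [0,0,88,-0.096,0.092,-0.0164,1],
    [0,0,89.9,-0.096,0.092,-0.0164,1],
    [0,0,89.9,-0.096,0.092,-0.0164,1],
    [0,0,89.9,-0.096,0.092,-0.0164,1],
  ],
)

```text
time_s: 16.05
eef_pos: [0.6037, -0.213, 0.09]
tcp_rot: [3.124, -0.274, 0.003]
wrist_force: [0.1, 0.3, 0.1]
finger_gap: 0.005
```

Run:
```python
from h import *
save("wrist","w9");im=save("top","top9")
c=im[140:290,270:470,::-1]; cv2.imwrite("pics/zoom9.png",cv2.resize(c,None,fx=4,fy=4,interpolation=cv2.INTER_CUBIC))
```

```text
(no output)
```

View pics/zoom9.png

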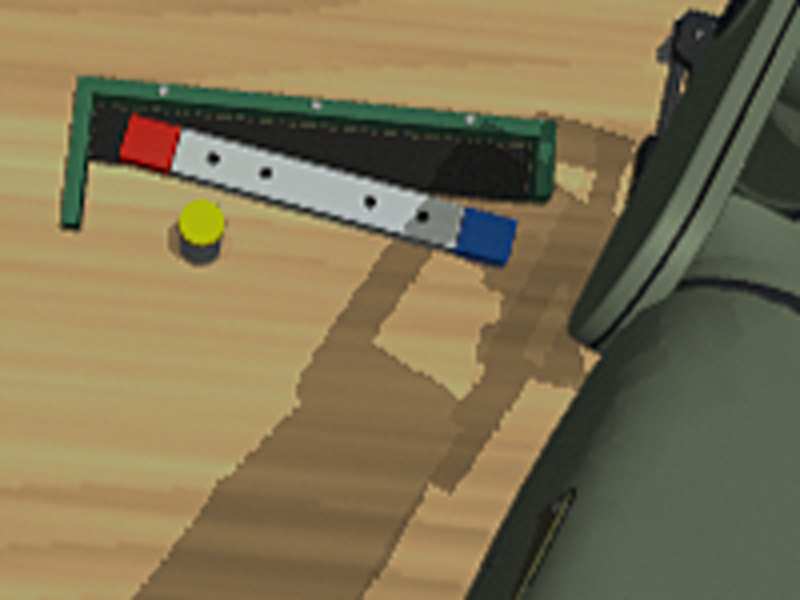

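View pics/w9.png

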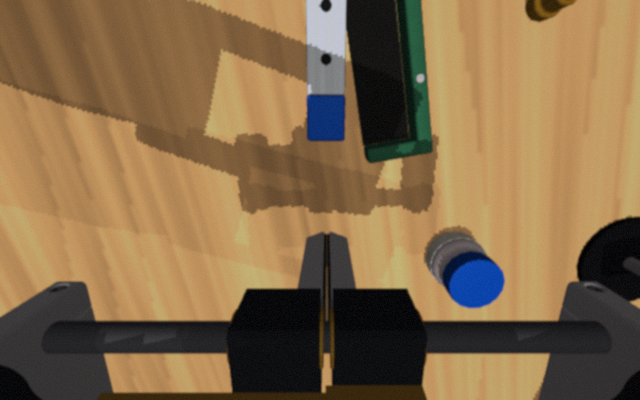

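Run:
```python
from h import *
p,d,red,blue=boomtop([(132,112),(517,220),(505,266),(121,153)])
C=cal("wrist");s=arm.observe();M=Ro.from_rotvec(s["tcp_rot"]).as_matrix()
P=unproj("wrist",[[308,139],[345,139],[307,5],[347,5]],.022,C);m=(P[2]+P[3])/2-(P[0]+P[1])/2
f=(P[0]+P[1])/2;print(np.degrees(np.arctan2(m[1],m[0])),"face in tool",M.T@(f-s["eef_pos"]),"blue",w2b(f))
```

```text
boom [ 0.6339 -0.0269 -0.1896] yaw 79.13413037651902 res 0.8338392124427401 red [-0.0227  0.1222] blue [-0.0725 -0.133 ]
79.7924127258536 face in tool [ 0.00135311 -0.06140116  0.06763026] blue [-0.06615975 -0.13147187]
```

>>> step_arm(
  commands=[
    [0,0,0,0.001,0,0.04,1],
    [0,0,0,0.001,-0.01,0.07,1],
    [0,0,0,0.001,-0.02,0.082,1],
    [0,0,0,0.001,-0.03,0.082,1],
    [0,0,0,0.001,-0.038,0.082,1],
    [0,0,0,0.001,-0.045,0.082,1],
    [0,0,0,0.001,-0.05,0.082,1],
    [0,0,0,0.001,-0.054,0.082,1],
    [0,0,0,0.001,-0.058,0.082,1],
    [0,0,0,0.001,-0.06,0.082,1],
    [0,0,0,0.001,-0.06,0.082,1],
    [0,0,0,0.001,-0.04,0.082,1],
  ],
)

```text
time_s: 17.35
eef_pos: [0.6115, -0.1718, 0.0073]
tcp_rot: [3.126, -0.27, 0.0]
wrist_force: [0.2, 0.0, 0.6]
finger_gap: 0.002
```

Run:
```python
from h import *
save("wrist","w10");im=save("top","top10")
c=im[140:290,270:470,::-1]; cv2.imwrite("pics/zoom10.png",cv2.resize(c,None,fx=4,fy=4,interpolation=cv2.INTER_CUBIC))
```

```text
(no output)
```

View pics/zoom10.png

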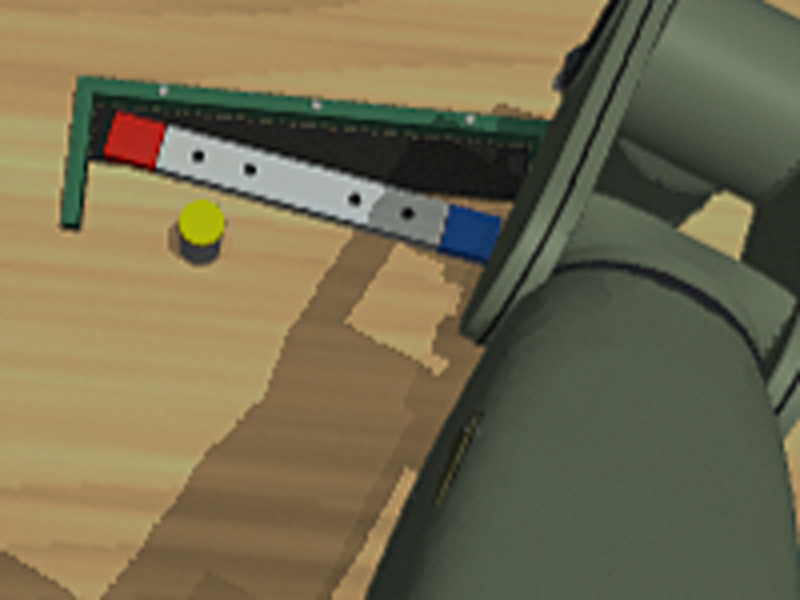

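Run:
```python
from h import *
p,d,red,blue=boomtop([(116,110),(502,216),(490,262),(105,153)])
th=79.5;d=np.array([np.cos(np.radians(th)),np.sin(np.radians(th))]);n=np.array([d[1],-d[0]])
q0=p[:2]-.055*d-.05*n;print(q0)
rel([*q0,.08],th);rel([*q0,.007],th)
```

```text
boom [ 0.6346 -0.0169 -0.1814] yaw 79.60732834563697 res 0.7409237716171901 red [-0.0231  0.1325] blue [-0.0707 -0.1231]
[ 0.57539186 -0.06181744]
row [  0.3    0.18 -89.64] [-0.0551 -0.105  -0.0733] yaw0 -10.1->79.5 j1,j6 [-0.41 -0.23]
row [  0.3    0.18 -89.64] [-0.0551 -0.1054 -0.0003] yaw0 -10.1->79.5 j1,j6 [-0.41 -0.23]
```

>>> step_arm(
  commands=[
    [0,0,0,0,0.005,-0.04,1],
    [0,0,-4,-0.005,0.005,-0.073,1],
    [0,0,-12,-0.02,-0.03,-0.073,-1],
    [0,0,-20,-0.04,-0.06,-0.073,-1],
    [0,0,-28,-0.055,-0.09,-0.073,-1],
    [0,0,-36,-0.055,-0.105,-0.073,-1],
    [0,0,-44,-0.055,-0.105,-0.073,-1],
    [0,0,-52,-0.055,-0.105,-0.073,-1],
    [0,0,-60,-0.055,-0.105,-0.073,-1],
    [0,0,-68,-0.055,-0.105,-0.073,-1],
    [0,0,-76,-0.055,-0.105,-0.073,-1],
    [0,0,-84,-0.055,-0.105,-0.073,-1],
    [0,0,-89.6,-0.055,-0.105,-0.073,-1],
    [0,0,-89.6,-0.055,-0.105,-0.06,-1],
    [0,0,-89.6,-0.055,-0.105,-0.03,-1],
    [0,0,-89.6,-0.055,-0.105,0,-1],
    [0,0,-89.6,-0.055,-0.105,0,-1],
    [0,0,-89.6,-0.055,-0.105,0,-1],
  ],
)

```text
time_s: 19.25
eef_pos: [0.5744, -0.0617, 0.0058]
tcp_rot: [2.416, 2.005, -0.007]
wrist_force: [0.1, -0.2, 0.6]
finger_gap: 0.999
```

Run:
```python
from h import *
im=save("wrist","w11")
s=arm.observe();print(s["time_s"],s["eef_pos"],s["wrist_force"])
th=79.6;d=np.array([np.cos(np.radians(th)),np.sin(np.radians(th))]);n=np.array([d[1],-d[0]])
red=b2w([-.0225,.131]);p=red-.13*d
pc=p-.055*d-.028*n
arc(red,pc,th,[0,1,2,3,4,5,6,7,8,9,10,10.6])
```

```text
19.3 [ 0.57539842 -0.06204815  0.00689071] [-0.46652195 -0.41504938 -0.33133439]
[[0, 0, np.float64(-0.2), -0.0011, 0.0229, -0.0001, -1], [0, 0, np.float64(-1.2), -0.0016, 0.0261, -0.0001, -1], [0, 0, np.float64(-2.2), -0.002, 0.0293, -0.0001, -1], [0, 0, np.float64(-3.2), -0.0023, 0.0326, -0.0001, -1], [0, 0, np.float64(-4.2), -0.0026, 0.0359, -0.0001, -1], [0, 0, np.float64(-5.2), -0.0028, 0.0391, -0.0001, -1], [0, 0, np.float64(-6.2), -0.003, 0.0424, -0.0001, -1], [0, 0, np.float64(-7.2), -0.0031, 0.0456, -0.0001, -1], [0, 0, np.float64(-8.2), -0.0032, 0.0489, -0.0001, -1], [0, 0, np.float64(-9.2), -0.0032, 0.0522, -0.0001, -1], [0, 0, np.float64(-10.2), -0.0031, 0.0554, -0.0001, -1], [0, 0, np.float64(-10.8), -0.003, 0.0574, -0.0001, -1]]
```

View pics/w11.png

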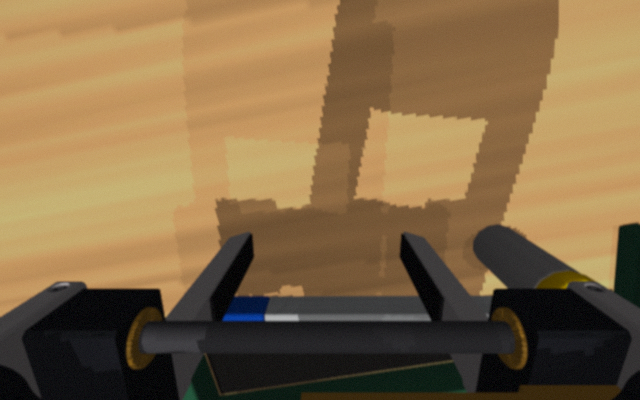

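>>> step_arm(
  commands=[
    [0,0,0,0,0.008,0,-1],
    [0,0,0,-0.001,0.016,0,-1],
    [0,0,-0.2,-0.0011,0.0229,0,-1],
    [0,0,-1.2,-0.0016,0.0261,0,-1],
    [0,0,-2.2,-0.002,0.0293,0,-1],
    [0,0,-3.2,-0.0023,0.0326,0,-1],
    [0,0,-4.2,-0.0026,0.0359,0,-1],
    [0,0,-5.2,-0.0028,0.0391,0,-1],
    [0,0,-6.2,-0.003,0.0424,0,-1],
    [0,0,-7.2,-0.0031,0.0456,0,-1],
    [0,0,-8.2,-0.0032,0.0489,0,-1],
    [0,0,-9.2,-0.0032,0.0522,0,-1],
    [0,0,-10.2,-0.0031,0.0554,0,-1],
    [0,0,-10.6,-0.003,0.0574,0,-1],
    [0,0,-10.6,-0.003,0.0574,0,-1],
  ],
)

```text
time_s: 20.8
eef_pos: [0.6317, -0.0756, 0.007]
tcp_rot: [2.218, 2.219, -0.005]
wrist_force: [-0.2, 0.1, -0.3]
finger_gap: 0.998
```

Run:
```python
from h import *
save("wrist","w12");im=save("top","top12")
c=im[140:290,270:470,::-1]; cv2.imwrite("pics/zoom12.png",cv2.resize(c,None,fx=4,fy=4,interpolation=cv2.INTER_CUBIC))
rel([.6,-.05,.1],90.2)
```

```text
row [ 0.03  0.3  -0.19] [ 0.0251 -0.0316 -0.093 ] yaw0 90.0->90.2 j1,j6 [-0.25 -1.82]
```

View pics/zoom12.png

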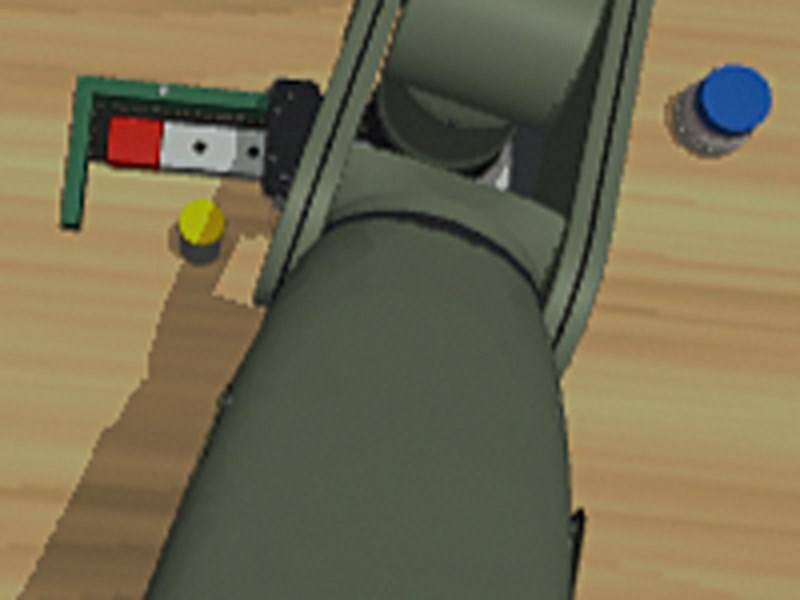

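View pics/w12.png

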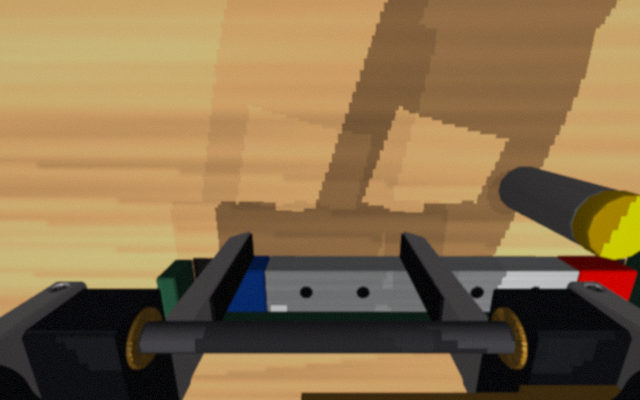

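>>> step_arm(
  commands=[
    [0,0,0,0,-0.004,0,-1],
    [0,0,0,0.01,-0.004,0,-1],
    [0,0,0,0.02,-0.004,0,-1],
    [0,0,0,0.03,-0.004,0,-1],
    [0,0,0,0.03,-0.002,0,-1],
    [0,0,-0.2,0.03,0,0,-1],
    [0,0,-0.2,0.03,0.002,0,-1],
    [0,0,-0.2,0.03,0.004,0,-1],
    [0,0,-0.2,0.03,0.005,0,-1],
    [0,0,-0.2,0.03,0.006,0,-1],
    [0,0,-0.2,0.03,0.007,0,-1],
    [0,0,-0.2,0.03,0.007,0,-1],
  ],
)

```text
time_s: 22.1
eef_pos: [0.6389, -0.0458, 0.0069]
tcp_rot: [2.214, 2.222, -0.005]
wrist_force: [-1.1, 0.2, -0.4]
finger_gap: 1.002
```

>>> step_arm(
  commands=[
    [0,0,0,0,0.001,0,-1],
    [0,0,0,0,0.002,0,-1],
    [0,0,0,0,0.002,0,-1],
  ],
)

```text
time_s: 22.4
eef_pos: [0.6412, -0.0459, 0.0069]
tcp_rot: [2.214, 2.222, -0.004]
wrist_force: [-1.1, -0.7, -0.6]
finger_gap: 1.0
```

>>> step_arm(
  commands=[
    [0,0,0,0,0.001,0,-1],
    [0,0,0,0,0.002,0,-1],
    [0,0,0,0,0.002,0,-1],
  ],
)

```text
time_s: 22.7
eef_pos: [0.6435, -0.0459, 0.0068]
tcp_rot: [2.214, 2.221, -0.004]
wrist_force: [-0.2, -0.0, 0.1]
finger_gap: 1.001
```

Run:
```python
from h import *
save("wrist","w13");im=save("top","top13")
c=im[140:290,270:470,::-1]; cv2.imwrite("pics/zoom13.png",cv2.resize(c,None,fx=4,fy=4,interpolation=cv2.INTER_CUBIC))
```

```text
(no output)
```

View pics/w13.png

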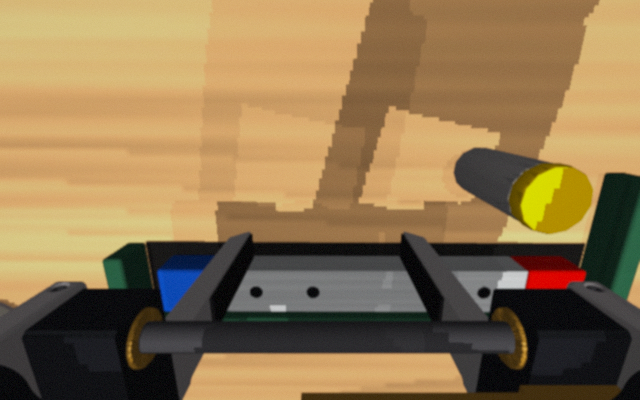

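View pics/zoom13.png

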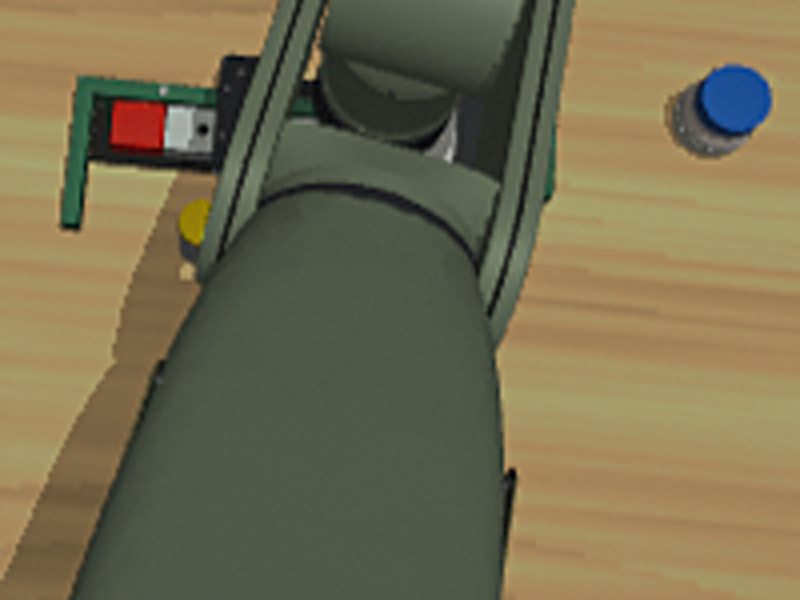

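>>> step_arm(
  commands=[
    [0,0,0,0,0.001,0,-1],
    [0,0,0,0,0.002,0,-1],
    [0,0,0,0,0.002,0,-1],
  ],
)

```text
time_s: 23.1
eef_pos: [0.6447, -0.0458, 0.0068]
tcp_rot: [2.215, 2.222, -0.006]
wrist_force: [-4.3, 0.1, 3.1]
finger_gap: 1.004
```

>>> step_arm(
  commands=[
    [0,0,0,0,0.001,0,-1],
    [0,0,0,0,0.002,0,-1],
    [0,0,0,0,0.002,0,-1],
  ],
)

```text
time_s: 23.4
eef_pos: [0.6448, -0.0458, 0.0069]
tcp_rot: [2.218, 2.223, -0.011]
wrist_force: [-7.7, 0.9, 6.9]
finger_gap: 1.0
```

The force rose while the arm stalled, so the boom is seated. I'll retract and check.

>>> step_arm(
  commands=[
    [0,0,0,0,-0.003,0,-1],
    [0,0,0,0,-0.008,0,-1],
    [0,0,0,0,-0.008,-0.03,-1],
    [0,0,0,0,-0.01,-0.08,-1],
    [0,0,0,0,-0.06,-0.12,-1],
    [0,0,0,0,-0.11,-0.14,-1],
    [0,0,0,-0.05,-0.16,-0.15,-1],
    [0,0,0,-0.1,-0.2,-0.15,-1],
    [0,0,0,-0.15,-0.21,-0.15,-1],
    [0,0,0,-0.2,-0.21,-0.15,-1],
    [0,0,0,-0.25,-0.21,-0.15,-1],
    [0,0,0,-0.25,-0.21,-0.15,-1],
    [0,0,0,-0.25,-0.21,-0.15,-1],
  ],
)

```text
time_s: 24.7
eef_pos: [0.436, -0.301, 0.1599]
tcp_rot: [2.221, 2.214, -0.012]
wrist_force: [0.2, 0.6, 0.1]
finger_gap: 1.002
```

Run:
```python
from h import *
im=save("top","top14")
c=im[100:290,230:470,::-1]; cv2.imwrite("pics/zoom14.png",cv2.resize(im[140:290,270:470,::-1],None,fx=4,fy=4,interpolation=cv2.INTER_CUBIC))
save("scene","scene14")
```

```text
(no output)
```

View pics/zoom14.png

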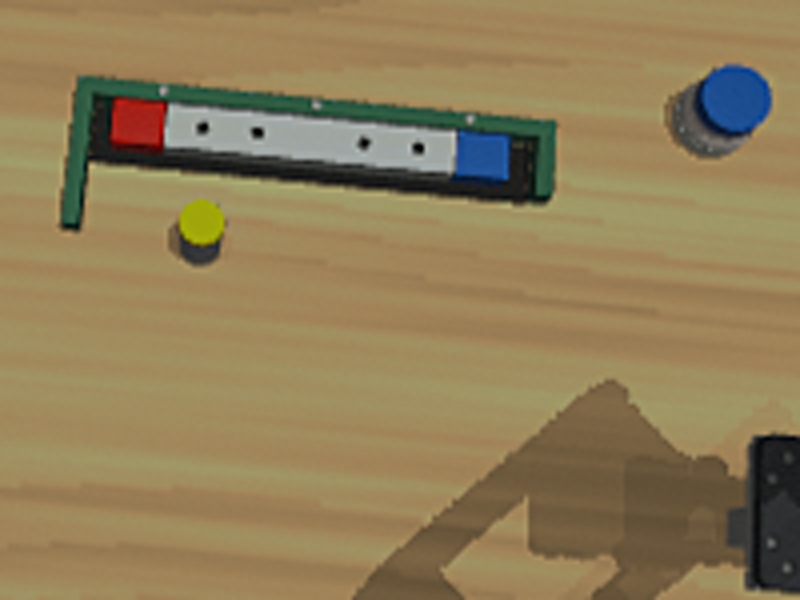

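View pics/scene14.png

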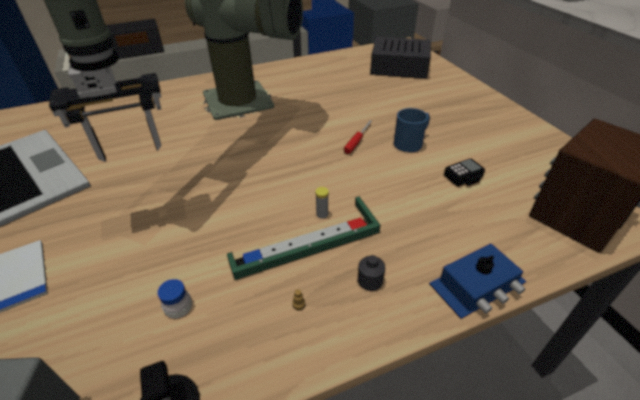

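View pics/top14.png

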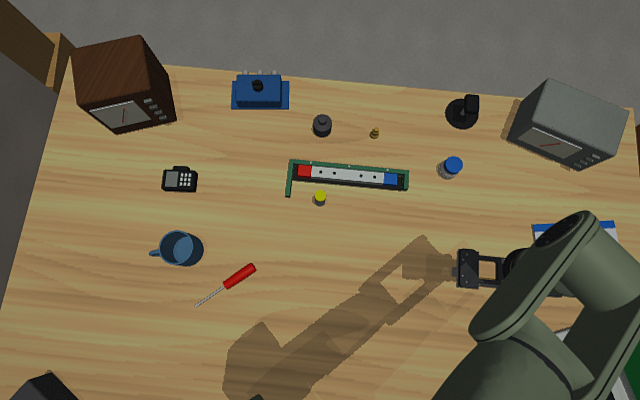

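Run:
```python
from h import *
boomtop([(113,96),(511,132),(509,181),(110,145)])
print(arm.observe()["wrist_force"])
arm.finish_job()
```

```text
boom [ 0.6661 -0.0198  0.0069] yaw 90.39583936384233 res 0.6384691171460304 red [-0.0159  0.1316] blue [-0.0149 -0.1284]
[ 0.28995884 -0.0373979  -0.14792636]
the job is handed in; nothing more can be done
```

The boom is in the green bay, lying flush along the back fence with its red end to the left. I handed the job in at about 25 s of the 72 s allowed. No verdict is reported, so what follows is from my own checks.

I used only fingertip pushes along the desk:
1. I pushed the boom sideways with the open fingers to line it up behind the post.
2. I pushed it lengthwise from the blue end until the red end was past the post. The red end was then at about (-0.020, 0.12) m in the bay frame and the blue end at about x = -0.117 m, which meets the on-the-way condition.
3. I swung the blue end in, nudged the boom lengthwise once between two swings, and pressed it square against the fence. The wrist force rose to about 8–10 N as it seated.

**Final position:** the last top picture puts the red end at (-0.016, 0.132) m and the blue end at (-0.015, -0.128) m in the bay frame. Both are inside the limits, to within about 2–3 mm of camera error.

**Other objects:** by eye, the bystanders and post look unmoved between the first and last top and scene pictures.

**Disagreements:** intermediate positions from the wrist and top cameras differed by up to 6 mm. No check failed.

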